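# Close the vegetable slicer and clip its blade cover on

### The arm

A 6-joint arm with a two-finger parallel gripper is mounted at the origin on the work surface; the furniture and walls round the work are solid. World frame = base frame: x ahead of the robot, y to its left, z up, the work surface at z = 0. Lengths are in mm, angles in rad, forces in N, time in s.
With the tool pointing down it reaches from about 400 to 925 mm from the base axis. Payload 12.5 kg.
Tool frame: the origin (TCP) lies on the mounting face of the last link; the fingertips stand 190 mm ahead of it and the grasp point (between the pads) lies 171 mm ahead of it (env.grasp_offset is the distance from the TCP to the grasp point, in mm); z points along the fingers, y is the direction in which the jaws open and shut (so a half turn about z gives the same grasp; the last joint's range is limited). The gripper opens to 95 mm and grips with 3 to 60 N. Pads are 20 mm wide; open, the fingers measure 119 mm over their backs; the gripper's body (75 mm by 180 mm) begins 59 mm behind the grasp point.
Start: joints at [1.175, 0.491, 1.559, -0, 1.092, -0.106], TCP at [178.576, 598.945, 404.761] pointing down, gripper open.
Joint ranges: [-3.1, 3.1], [-0.84, 2.19], [0.05, 2.79], [-1.13, 4.28], [0.06, 2.93], [-2.69, 2.69]. Speed limits (rad/s): [2.22, 2.22, 2.79, 3.14, 3.14, 3.14].

### API

Orientations are given as [roll, pitch, yaw] about the fixed x, y, z axes, in that order (R = Rz(yaw) Ry(pitch) Rx(roll)).
In Python, from cell import env, viewer gives the robot as it stands.
- The arm moves only by the tool play_rows, never from a script. Its argument "increments" is a list of rows, each an object of numbers: "dx", "dy", "dz": the shift along the tool's x, y, z in mm; "rx", "ry", "rz": the turn, a rotation vector about the tool's x, y, z in units of 6 degrees (1.0 is 6 degrees). A call has 1 to 8 rows; each row is the pose to reach, as a shift and turn from the pose measured when the call began, along the tool's axes at that moment; what a row does not reach only later rows make up. A row lasts 1/12 s, in which the tool goes at most 41.7 mm and 7.16 degrees, less where a joint would pass 70% of its speed; a pose out of reach is approached as far as the arm can. A call with a gripper value outside its range is refused whole. "fingers" is the opening, from 0 (shut) to 1 (fully open), set as the call begins (left out, the last holds). The fingers move at their own pace and stop on an object; the grip force is fixed at half the most. Time passes only in rows, so rows that repeat a pose let the fingers close. It gives the time, the measured TCP pose, the force and the opening at its end, in the units of the state.
- env.state(): the state, without advancing time (a new reading comes with each control period).
- viewer.read_camera(name): name is "side" or "top"; returns a dict with "image" (420x560x3 uint8, red, green, blue), "fx", "fy", "cx", "cy" (pixels), "rvec" (rotation vector, rad) and "tvec" (3), from world to camera coordinates, as OpenCV has them. Camera axes: x right, y down, z forward; pixel columns grow to the right and rows downward; lengths in mm; the calibration is good to about 2 mm. A picture is of the moment at which its call begins. There is no depth.
- env.job_done(): hands the job in, once; it reports no verdict.
The state is a dict: "t": time; "joints": joint angles; "qvel": joint speeds; "tau": joint torques, N m; "eef_pos": TCP position; "tcp_rot": TCP orientation; "ft_force": force on the tool from outside, world axes, zero at the start; "moment": the same for the moment, N m; "opening": opening from 0.0 (shut) to 1.0 (fully open).
Only numpy, scipy, OpenCV 4.12 (cv2) and the standard library are available. Lean on these libraries where they do the work, as an engineer would, in place of code of your own. Each camera call takes 0.05 s, during which the arm holds its last target.

### The job

Make the vegetable slicer safe to put away: first move its thickness slide fully home against the stop at the slicer's near end, then set the loose clip cover squarely over the blade bridge and press it down until both ends snap past their catches and it sits fully down. Finish while still holding it there: the program ends with the fingers pushing the cover firmly onto the slicer (about 10 N), without letting go. Leave the sugar tin and the salt shaker alone.

Things in the scene. Friction and masses are not known exactly. Their poses are not given: they have to be found in the camera images.
- slicer: White vegetable slicer, fixed on the worktop: flat frame 240 mm long (x), 130 mm wide (y), its deck 28 mm above the worktop. Origin on the worktop below the centre of its raised blade bridge; the frame runs from x = -150 mm (near end) to +90 mm. x points along it away from the robot, z up. The slide's stop block is at x = -115 mm, 7 mm high on the deck.
- bridge: Blade bridge: solid block 48 mm (x) by 91 mm (y). Its origin is the centre of its top, 52 mm above the worktop; axes as the slicer's. A round-nosed sprung catch sticks out of each end to y = +51 and -51 mm, its middle 9 mm below the top; it yields inwards. Seated, the cover's plate lies on the bridge top, its rib centre 17 mm above the origin, rib along y.
- slide (a joint): Thickness slide in m: 0 nearest the bridge, 0.045 fully home against the end stop, growing towards the slicer's near end (-x). It needs about 2 N and stays where left. Well short of the stop, its fin (46 mm above the worktop) reaches under the cover's place and keeps the cover from going down.
- slide_grip (a point): Grip of the slide: upright grey block 20 mm long (x), 14 mm wide (y), 30 mm high on the deck, with a 10 mm wide, 18 mm high fin that runs 52 mm from its centre towards the bridge. The point is on its middle line, 48 mm above the worktop, 10 mm under its top; axes as the slicer's. Can be pinched across y from above.
- cover_rib (a point): Centre of the grip rib of the loose white clip cover (80 g, lying right way up): rib 16 mm thick (x), 56 mm long (y), 26 mm high, on a plate 60 (x) by 113 (y) by 4 mm. The point is 13 mm above the plate's upper face, 13 mm under the rib's top, 39 mm above the skirts' lower edge; z up, y along the rib. A half turn about z makes no difference.
- cover_edge (a point): Middle of the cover's lower edge, 39 mm below the rib centre. Inside, 51 mm wide (x), flared; a ridge in each end skirt must snap below a catch. Set on the bridge, the cover first rests on the catches about 13 mm above its seat; 13 to 22 N in all pushes it past them, the force drops off half-way down. If one end snaps first it sits tilted: press on.
- sugar_tin: Red round sugar tin, white lid, 72 mm wide, 94 mm high; origin at the centre of its underside. A bystander.
- salt_shaker: Glass salt shaker, 44 mm wide, 90 mm high; origin at the centre of its underside. A bystander.
Not all that is in view belongs to the job. Leave any pink or yellow look-alike of the part that bears cover_rib alone.

How it is judged (in metres and radians):
On the way, in this order (a step that is already met when the one before it is completed fails the run):
1. the thickness slide is home against its end stop (value of joint slide above 0.042 m), for 0.2 s.
2. the cover has snapped on and sits fully down on the bridge (z of cover_rib in the frame of bridge between 0.012 and 0.0195 m and x of cover_rib in the frame of bridge between -0.004 and 0.004 m and y of cover_rib in the frame of bridge between -0.004 and 0.004 m and angle between the z axis of cover_rib and the z axis of bridge, either way round below 0.05 rad and angle between the y axis of cover_rib and the y axis of bridge, either way round below 0.07 rad and value of joint slide above 0.042 m), for 0.2 s.
At the end, for the whole second after the job is handed in: The slide is within 3 mm of its end stop; the cover is snapped on, its plate within 2.5 mm of the bridge top, centred within 4 mm, level within 0.05 rad and square within 0.07 rad; and the fingers are still pressing it, with more than 4 N between the cover and the bridge, through the last second (all of step 2 and contact force between cover and bridge above 4 N and contact force between the fingers and cover above 3 N); the arm keeps its last pose, push and grip.
It fails at once if the sugar tin is pushed away or knocked over (more than 30 mm) (distance of sugar_tin from where it was at the start of the episode above 0.03 m).
It fails at once if the salt shaker is pushed away or knocked over (more than 30 mm) (distance of salt_shaker from where it was at the start of the episode above 0.03 m).
It also fails if it takes over 72 s, if anything falls off the work surface, if the arm or the gripper's body presses on something with over 40 N, if the wrist force passes 120 N, or if a joint passes its speed limit or range.

## Working session

There is one attempt and no reset: what is moved stays moved. The work goes in short steps, Python scripts to look and compute and a tool call to move; the robot and the scene stay as the last step left them, time stands still between calls to the robot, and variables do not carry over. Pictures are saved under pics/ and viewed, and the job is handed in when it is done.

Besides the shell and the picture viewer there is one more tool, called after "Request:" as a command line: name --argument value ..., lists and objects as JSON in quotes. play_rows: Moves the arm, as the interface text tells. Its arguments: {"type":"object","properties":{"increments":{"type":"array","items":{"type":"object","properties":{"dx":{"type":"number"},"dy":{"type":"number"},"dz":{"type":"number"},"rx":{"type":"number"},"ry":{"type":"number"},"rz":{"type":"number"}}}},"fingers":{"type":"number"}},"required":["increments"]}

```bash
ls; mkdir -p pics; python3 - <<'E'
from cell import env, viewer
import cv2
print(env.state())
for n in("side","top"):
    c=viewer.read_camera(n); cv2.imwrite(f"pics/{n}0.png",c["image"][:,:,::-1]); print(n,{k:v for k,v in c.items() if k!="image"})
E
```

```text
pics
{'t': 0.0, 'joints': array([ 1.17538520e+00,  4.91530490e-01,  1.55945981e+00,  3.19050009e-05,
        1.09169722e+00, -1.05616316e-01]), 'qvel': array([ 0.00284742, -0.00240664,  0.00044935,  0.00146947, -0.00130587,
        0.000117  ]), 'tau': array([ 2.63574839e-03, -6.12655163e+01, -2.58179337e+01,  6.93340902e-02,
        4.82599635e-02, -9.61298156e-05]), 'eef_pos': array([178.56685073, 598.90460024, 404.1761262 ]), 'tcp_rot': array([-3.14050687e+00, -1.43560480e-04,  2.85178304e+00]), 'ft_force': array([ 0.31849381, -0.13371691,  0.37815813]), 'moment': array([-0.03183352, -0.03128671, -0.01267348]), 'opening': 1.0015066323749056}
side {'fx': 415.88268723448726, 'fy': 415.88268723448726, 'cx': 275.2338799032051, 'cy': 206.4062391035992, 'rvec': array([ 1.31895246,  1.86968434, -1.1235597 ]), 'tvec': array([ 149.14946328, -115.24097164, 1428.72268096])}
top {'fx': 497.1505127474727, 'fy': 497.1505127474727, 'cx': 274.81433970921745, 'cy': 205.32260088131915, 'rvec': array([ 2.15724612, -2.02766381,  0.2306704 ]), 'tvec': array([  -1.74915967,  443.56312916, 1138.49155031])}
```

View pics/side0.png

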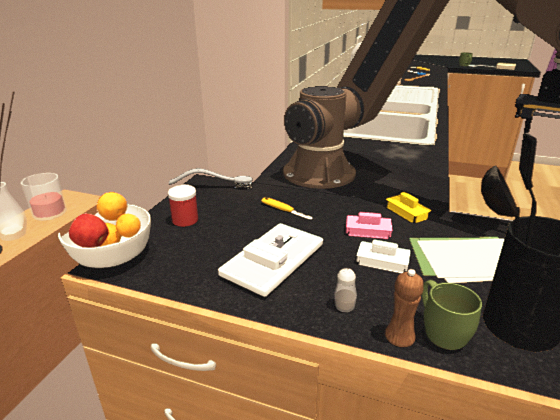

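View pics/top0.png

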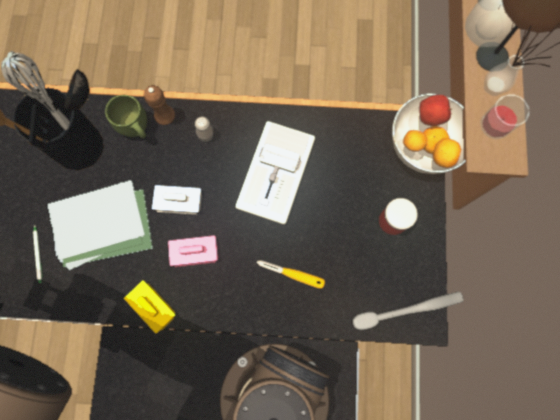

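The top view shows the slicer at about (275,172), with its bridge near (280,157) and slide grip near (271,175). The white cover is at (177,199), the shaker at (204,128) and the tin at (400,215). I'll zoom in for detail.

```bash
cat > h.py <<'E'
import numpy as np, cv2
from cell import env, viewer
def cam(n):
    c=viewer.read_camera(n); R=cv2.Rodrigues(c["rvec"])[0]; t=c["tvec"]
    K=np.array([[c["fx"],0,c["cx"]],[0,c["fy"],c["cy"]],[0,0,1]])
    c["R"],c["K"],c["P"]=R,K,K@np.c_[R,t]; c["o"]=-R.T@t; return c
def ray(c,uv,z):
    d=c["R"].T@np.linalg.inv(c["K"])@np.array([uv[0],uv[1],1.]); return c["o"]+d*(z-c["o"][2])/d[2]
def proj(c,p):
    q=c["P"]@np.r_[p,1]; return q[:2]/q[2]
def tri(cs,us):
    X=cv2.triangulatePoints(cs[0]["P"],cs[1]["P"],np.array(us[0],float).reshape(2,1),np.array(us[1],float).reshape(2,1)); return (X[:3]/X[3]).ravel()
def crop(c,x,y,w,h,s,f):
    im=cv2.resize(c["image"][y:y+h,x:x+w,::-1],None,fx=s,fy=s,interpolation=cv2.INTER_CUBIC); cv2.imwrite(f,im)
E
python3 - <<'E'
from h import *
s=cam("side");t=cam("top")
crop(s,210,200,210,110,3.8,"pics/s1.png"); crop(t,140,110,190,130,4,"pics/t1.png")
E
```

```text
(no output)
```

View pics/s1.png

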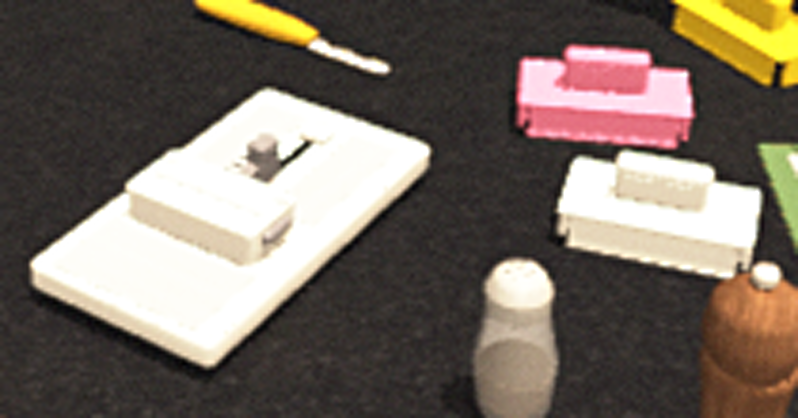

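View pics/t1.png

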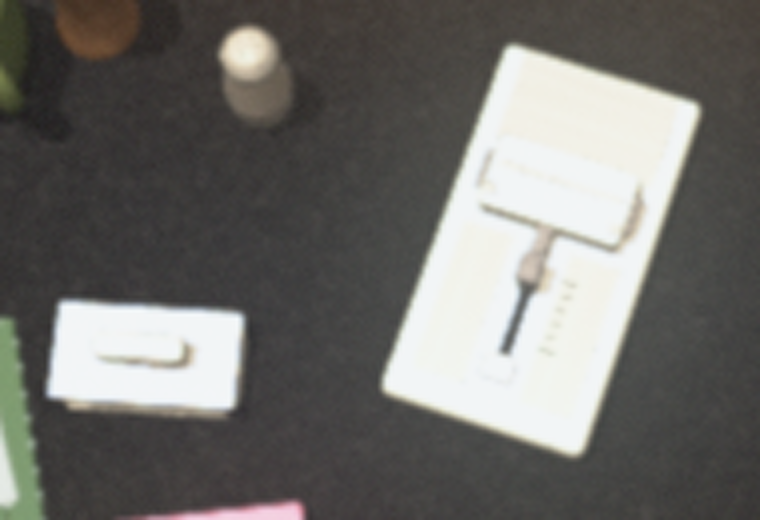

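```bash
cat > m.py <<'E'
from h import *
def rect(c,seed,z,box,thr=150,hz=False):
    g=c["image"].min(2); m=np.zeros_like(g); x,y,w,h=box
    m[y:y+h,x:x+w]=(g[y:y+h,x:x+w]>thr)*255
    cs,_=cv2.findContours(m,cv2.RETR_EXTERNAL,cv2.CHAIN_APPROX_NONE)
    k=max(cs,key=cv2.contourArea)[:,0,:]
    p=np.array([ray(c,u,z)[:2] for u in k],np.float32)
    return cv2.minAreaRect(p),p
if __name__=="__main__":
    s=cam("side");t=cam("top"); print("cams",s["o"],t["o"])
    for thr in(130,160,190):
        print(thr,"slicer top",rect(t,0,28,(230,115,95,115),thr)[0],"cover top",rect(t,0,26,(148,180,58,38),thr)[0])
        print("   side slicer",rect(s,0,28,(214,220,112,76),thr)[0],)
    # corners
    print("slicer near corner tri etc")
    S=lambda u,v:(210+u/3.8-.37,200+v/3.8-.37); T=lambda u,v:(140+u/4-.375,110+v/4-.375)
    for n,a,b in [("deck farleft?",(213,366),(510,45)),("deck far right",(33,265),(700,105)),("near right",(268,90),(582,457)),("near left",(432,152),(383,388)),
      ("grip top",(262,140),(538,262)),("bridge c1 far-left",(238,238),(497,145)),("bridge near-left",(293,212),(480,200)),("bridge far right",(130,190),(640,190)),("rib topL",(714,165),(95,335)),("rib topR",(620,152),(183,338)),
      ("cover far-R",(560,205),(245,315)),("cover far-L",(752,240),(60,300)),]:
        print(n,tri((s,t),(S(*a),T(*b))).round(1))
E
python3 m.py
python3 - <<'E'
from h import *
s=cam("side");t=cam("top")
crop(s,240,225,60,45,13,"pics/s2.png"); crop(t,250,135,60,75,8,"pics/t2.png"); crop(t,145,175,70,50,11,"pics/t3.png"); crop(s,350,230,70,45,11,"pics/s3.png")
E
```

```text
cams [1283.69050007  309.77791385  577.01896601] [ 170.39677643    3.01977902 1209.90501229]
130 slicer top ((536.3543090820312, 30.353355407714844), (132.07994079589844, 241.3083953857422), 74.6929931640625) cover top ((450.2290344238281, 269.3264465332031), (66.45744323730469, 116.97293853759766), 0.02460494451224804)
   side slicer ((546.07568359375, 31.215194702148438), (145.34963989257812, 254.44586181640625), 74.76933288574219)
160 slicer top ((536.3297119140625, 30.342247009277344), (129.85165405273438, 239.70408630371094), 74.68608856201172) cover top ((451.1272277832031, 269.4565734863281), (114.81816101074219, 63.20221710205078), 89.8641128540039)
   side slicer ((545.8295288085938, 31.49604034423828), (144.33103942871094, 253.8281707763672), 74.78291320800781)
190 slicer top ((536.07275390625, 30.530715942382812), (128.0388946533203, 237.5347137451172), 74.67381286621094) cover top ((451.2552185058594, 269.5524597167969), (113.50007629394531, 59.873592376708984), 89.69222259521484)
   side slicer ((545.2918090820312, 30.965782165527344), (141.934326171875, 250.20489501953125), 74.7519760131836)
slicer near corner tri etc
deck farleft? [672.4  61.5  15.3]
deck far right [635.2 -62.5  25.1]
near right [404.1  -0.5  24.9]
near left [440.2 123.8  22.7]
grip top [515.4  33.6  58.3]
bridge c1 far-left [595.5  57.6  44.9]
bridge near-left [558.4  70.6  41.9]
bridge far right [570.6 -27.8  43.1]
rib topL [454.1 295.8  58.3]
rib topR [455.7 242.3  57.2]
cover far-R [479.9 212.3  27.6]
cover far-L [482.  325.5  30.3]
```

View pics/s2.png

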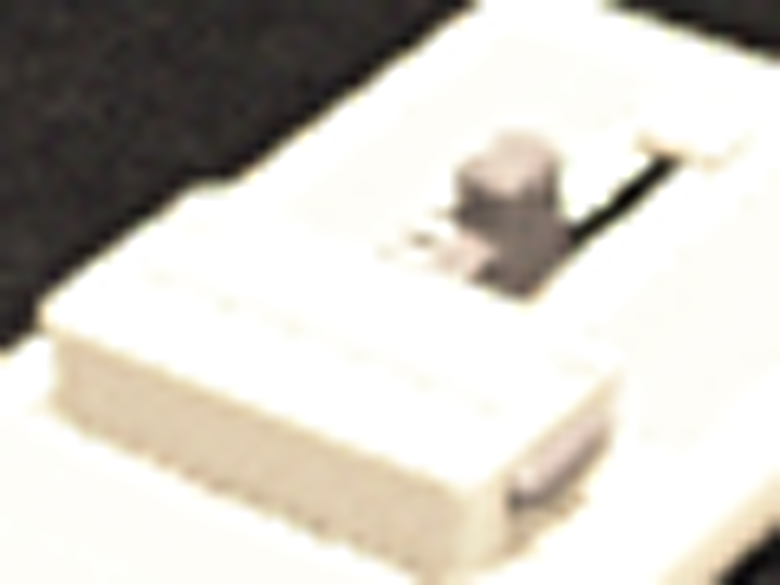

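View pics/t2.png

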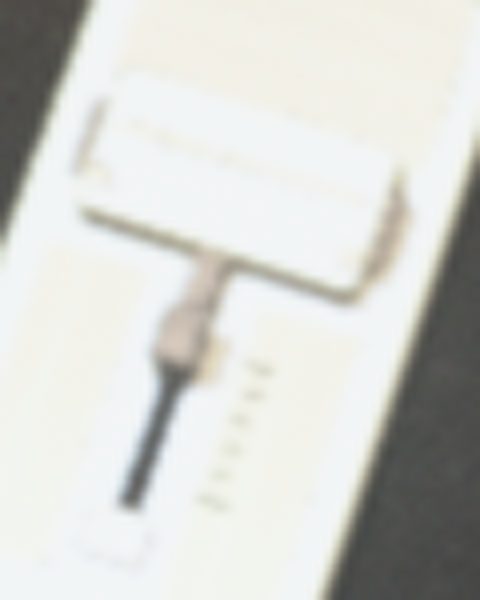

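View pics/t3.png

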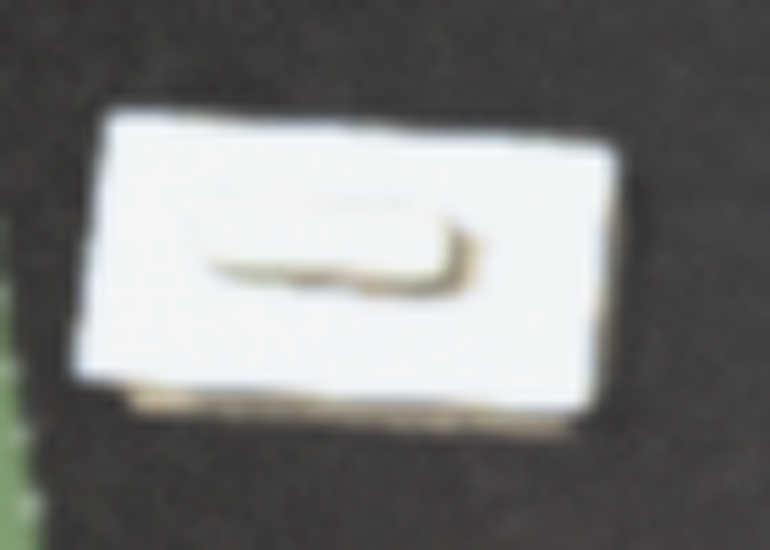

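View pics/s3.png

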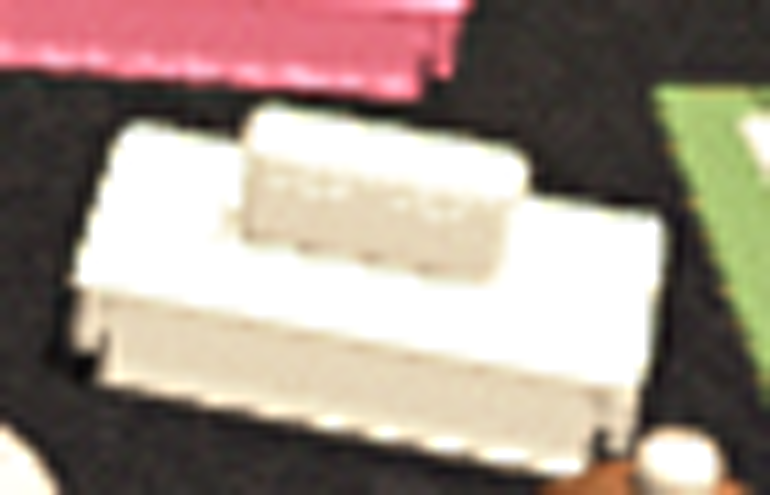

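```bash
python3 - <<'E'
from h import *
s=cam("side");t=cam("top")
S=lambda u,v:(240+u/13-.46,225+v/13-.46); T=lambda u,v:(250+u/8-.44,135+v/8-.44)
S3=lambda u,v:(350+u/11-.46,230+v/11-.46); T3=lambda u,v:(145+u/11-.46,175+v/11-.46)
Q={"FL":(S(465,492),T(125,75)),"NL":(S(618,375),T(80,205)),"FR":(S(40,318),T(400,165)),"NR":(S(195,185),T(355,295)),"grip":(S(510,158),T(187,335))}
for n,(a,b) in Q.items():
    z=58 if n=="grip" else 52
    p=tri((s,t),(a,b)); print(n,p.round(1),"top@z",ray(t,b,z).round(1)[:2],"side@z",ray(s,a,z).round(1)[:2])
for n,a,b,z in [("plateFL",S3(640,382),T3(105,110),26),("plateFR",S3(78,285),T3(618,145),26),("plateNR",S3(130,125),T3(588,410),26),("plateNL",S3(662,218),T3(75,378),26),("ribFL",S3(505,192),T3(203,200),52),("ribNL",S3(525,160),T3(210,262),52),("ribNR",S3(260,105),T3(440,280),52),("ribFR",S3(247,150),T3(452,215),52)]:
    p=tri((s,t),(a,b)); print(n,p.round(1),"top@z",ray(t,b,z).round(1)[:2],"side@z",ray(s,a,z).round(1)[:2])
c,sn=np.cos(np.radians(-15.31)),np.sin(np.radians(-15.31))
B=np.array([565.2,22.4])
for x,y in[(24,45.5),(-24,45.5),(24,-45.5),(-24,-45.5)]: print(B+[c*x-sn*y,sn*x+c*y])
E
```

```text
FL [598.3  58.8  47.3] top@z [596.5  59.1] side@z [604.5  60.4]
NL [555.8  70.5  45.6] top@z [553.7  70. ] side@z [564.5  73.5]
FR [574.4 -27.8  47.2] top@z [572.5 -27. ] side@z [581.1 -25.9]
NR [530.9 -16.3  50.5] top@z [530.1 -15.4] side@z [533.2 -16.8]
grip [512.9  35.1  56.4] top@z [512.5  34.6] side@z [515.1  36.7]
plateFL [482.9 327.1  27.5] top@z [483.3 327.6] side@z [480.9 326.9]
plateFR [482.5 212.9  24.3] top@z [482.2 211.6] side@z [484.4 214.5]
plateNR [420.9 213.3  26.2] top@z [421.1 212.4] side@z [420.  214.5]
plateNL [421.1 326.7  27.2] top@z [421.4 327. ] side@z [419.1 326.9]
ribFL [457.8 296.2  50.5] top@z [457.4 296.6] side@z [460.7 295.2]
ribNL [444.  295.8  49.2] top@z [443.5 293.5] side@z [447.3 297.9]
ribNR [442.8 243.2  51.1] top@z [442.6 242.9] side@z [444.1 243.4]
ribFR [458.  242.7  49.1] top@z [457.3 241.8] side@z [462.3 243.4]
[600.36215576  59.94827296]
[554.065611    72.62225982]
[576.334389   -27.82225982]
[530.03784424 -15.14827296]
```

```bash
cat > d.py <<'E'
import sys
from h import *
from scipy.spatial.transform import Rotation as Ro
def delta(x,y,z,yawdeg):
    s=env.state(); R=Ro.from_euler("xyz",s["tcp_rot"]); G=Ro.from_euler("xyz",[np.pi,0,np.radians(yawdeg)])
    d=R.inv().apply(np.array([x,y,z])-s["eef_pos"]); r=(R.inv()*G).as_rotvec(degrees=True)/6
    print("d",d.round(1),"r",r.round(3),"t",round(s["t"],2),"pos",s["eef_pos"].round(1),"rot",np.degrees(s["tcp_rot"]).round(2),"F",s["ft_force"].round(1),"op",round(s["opening"],3))
if __name__=="__main__": delta(*map(float,sys.argv[1:]))
E
python3 d.py 512.7 34.8 300 164.69
```

```text
d [-481.4 -445.2  104.7] r [ 0.     0.    -0.215] t 0.5 pos [178.6 598.9 404.7] rot [180.    0.  163.4] F [0.7 0.  0.6] op 1.0
```

Request:
play_rows --increments '[{"dx": -60,"dy": -56},{"dx": -120,"dy": -111},{"dx": -180,"dy": -167},{"dx": -240,"dy": -223},{"dx": -300,"dy": -278},{"dx": -360,"dy": -334},{"dx": -420,"dy": -390},{"dx": -481,"dy": -445,"rz": -0.215}]' --fingers 0.5

```text
invalid input
```

```bash
python3 d.py 512.7 34.8 300 164.69
```

```text
d [-481.4 -445.2  104.7] r [ 0.     0.    -0.215] t 0.5 pos [178.6 598.9 404.7] rot [180.    0.  163.4] F [0.7 0.  0.6] op 1.0
```

Request:
play_rows --increments '[{"dx": -28,"dy": -26,"dz": 0,"rx": 0,"ry": 0,"rz": 0},{"dx": -56,"dy": -52,"dz": 0,"rx": 0,"ry": 0,"rz": 0},{"dx": -84,"dy": -78,"dz": 0,"rx": 0,"ry": 0,"rz": 0},{"dx": -112,"dy": -104,"dz": 0,"rx": 0,"ry": 0,"rz": 0},{"dx": -140,"dy": -130,"dz": 0,"rx": 0,"ry": 0,"rz": 0},{"dx": -168,"dy": -156,"dz": 0,"rx": 0,"ry": 0,"rz": 0},{"dx": -196,"dy": -182,"dz": 0,"rx": 0,"ry": 0,"rz": 0},{"dx": -224,"dy": -208,"dz": 0,"rx": 0,"ry": 0,"rz": 0}]' --fingers 0.5

```text
t: 1.17
eef_pos: [334.3, 334.0, 405.0]
tcp_rot: [3.141, 0.0, 2.852]
ft_force: [1.0, 0.9, 0.5]
opening: 0.518
```

```bash
python3 d.py 512.7 34.8 300 164.69
```

```text
d [-256.4 -235.8  104.9] r [ 0.005  0.004 -0.213] t 1.17 pos [334.3 334.  405. ] rot [1.7997e+02 2.0000e-02 1.6341e+02] F [1.  0.9 0.5] op 0.518
```

Request:
play_rows --increments '[{"dx": -28,"dy": -26,"dz": 0},{"dx": -56,"dy": -52,"dz": 5},{"dx": -84,"dy": -78,"dz": 10},{"dx": -112,"dy": -104,"dz": 20},{"dx": -150,"dy": -137,"dz": 40},{"dx": -184,"dy": -170,"dz": 60},{"dx": -220,"dy": -202,"dz": 80},{"dx": -256,"dy": -236,"dz": 105,"rz": -0.213}]'

```text
invalid input
```

```bash
python3 d.py 512.7 34.8 224 164.69
```

```text
d [-256.3 -235.9  180.9] r [ 0.005  0.004 -0.213] t 1.17 pos [334.3 334.  405. ] rot [1.7997e+02 2.0000e-02 1.6341e+02] F [1.  0.9 0.5] op 0.518
```

All six keys seem to be required.

Request:
play_rows --increments '[{"dx": -28,"dy": -26,"dz": 0,"rx": 0,"ry": 0,"rz": 0},{"dx": -56,"dy": -52,"dz": 5,"rx": 0,"ry": 0,"rz": 0},{"dx": -84,"dy": -78,"dz": 10,"rx": 0,"ry": 0,"rz": 0},{"dx": -112,"dy": -104,"dz": 20,"rx": 0,"ry": 0,"rz": 0},{"dx": -140,"dy": -130,"dz": 30,"rx": 0,"ry": 0,"rz": 0},{"dx": -168,"dy": -156,"dz": 40,"rx": 0,"ry": 0,"rz": -0.1},{"dx": -196,"dy": -182,"dz": 50,"rx": 0,"ry": 0,"rz": -0.2},{"dx": -224,"dy": -208,"dz": 60,"rx": 0,"ry": 0,"rz": -0.213}]'

```text
t: 1.83
eef_pos: [490.2, 68.8, 344.7]
tcp_rot: [3.141, 0.001, 2.875]
ft_force: [1.0, 0.1, 0.2]
opening: 0.502
```

```bash
python3 d.py 512.7 34.8 274 164.69
```

```text
d [-30.6 -26.9  70.7] r [0.006 0.009 0.005] t 1.83 pos [490.2  68.8 344.7] rot [1.7996e+02 5.0000e-02 1.6472e+02] F [1.  0.1 0.2] op 0.502
```

Request:
play_rows --increments '[{"dx": -15,"dy": -13,"dz": 25,"rx": 0,"ry": 0,"rz": 0},{"dx": -30.6,"dy": -26.9,"dz": 50,"rx": 0,"ry": 0,"rz": 0},{"dx": -30.6,"dy": -26.9,"dz": 71,"rx": 0,"ry": 0,"rz": 0},{"dx": -30.6,"dy": -26.9,"dz": 71,"rx": 0,"ry": 0,"rz": 0}]'

```text
t: 2.17
eef_pos: [512.5, 33.7, 270.4]
tcp_rot: [-3.141, -0.004, 2.873]
ft_force: [-0.9, 0.4, -0.0]
opening: 0.497
```

```bash
python3 d.py 512.7 34.8 224 164.69; python3 - <<'E'
from h import *
s=cam("side");t=cam("top")
a=cv2.resize(s["image"][150:290,200:400,::-1],(800,560),interpolation=cv2.INTER_CUBIC);cv2.imwrite("pics/s4.png",a)
crop(t,200,100,140,140,4,"pics/t4.png")
E
```

```text
d [-0.1  1.1 46.4] r [-0.004 -0.041 -0.015] t 2.17 pos [512.5  33.7 270.4] rot [-179.98   -0.24  164.6 ] F [-0.9  0.4 -0. ] op 0.497
```

View pics/s4.png

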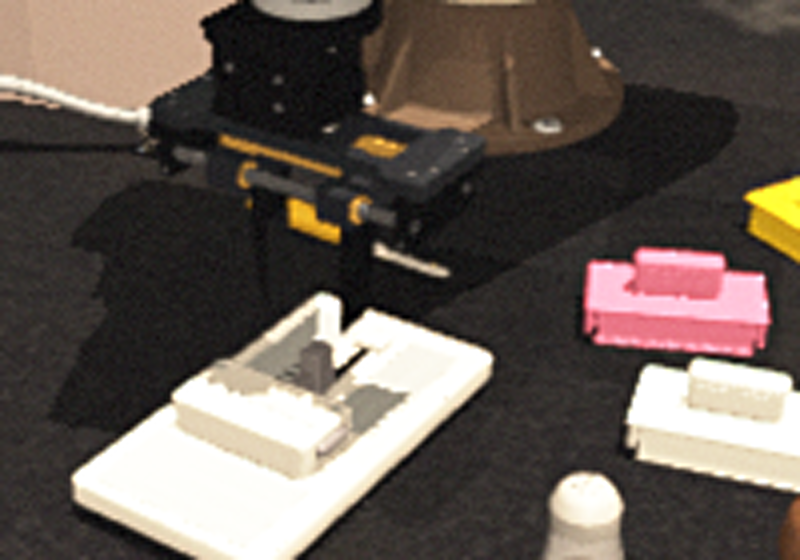

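View pics/t4.png

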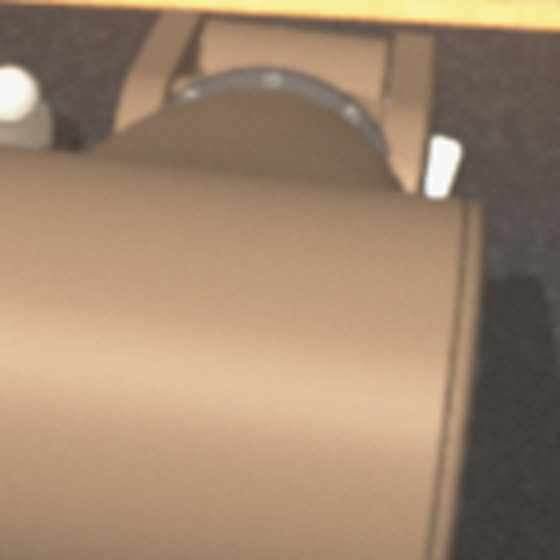

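The top view is blocked by the arm. In the side view (4x crop) the open fingers, at columns 260 and 360, straddle the grip block at 316, so I'll descend.

Request:
play_rows --increments '[{"dx": 0,"dy": 1,"dz": 20,"rx": 0,"ry": 0,"rz": 0},{"dx": 0,"dy": 1,"dz": 40,"rx": 0,"ry": 0,"rz": 0},{"dx": 0,"dy": 1,"dz": 46,"rx": 0,"ry": 0,"rz": 0},{"dx": 0,"dy": 1,"dz": 46,"rx": 0,"ry": 0,"rz": 0}]'

```text
t: 2.6
eef_pos: [512.9, 36.4, 227.9]
tcp_rot: [3.141, -0.001, 2.876]
ft_force: [-0.5, -0.1, 0.1]
opening: 0.499
```

Request:
play_rows --increments '[{"dx": 0,"dy": 0,"dz": 0,"rx": 0,"ry": 0,"rz": 0},{"dx": 0,"dy": 0,"dz": 0,"rx": 0,"ry": 0,"rz": 0},{"dx": 0,"dy": 0,"dz": 0,"rx": 0,"ry": 0,"rz": 0},{"dx": 0,"dy": 0,"dz": 0,"rx": 0,"ry": 0,"rz": 0},{"dx": 0,"dy": 0,"dz": 0,"rx": 0,"ry": 0,"rz": 0},{"dx": 0,"dy": 0,"dz": 0,"rx": 0,"ry": 0,"rz": 0}]' --fingers 0

```text
t: 3.1
eef_pos: [513.1, 36.8, 228.4]
tcp_rot: [3.14, 0.0, 2.875]
ft_force: [4.0, 20.8, 1.5]
opening: 0.144
```

```bash
python3 d.py 469.3 46.7 224 164.69; python3 - <<'E'
from h import *
s=cam("side")
a=cv2.resize(s["image"][150:290,200:400,::-1],(800,560),interpolation=cv2.INTER_CUBIC);cv2.imwrite("pics/s5.png",a)
E
```

```text
d [44.8 -2.   4.4] r [0.014 0.001 0.005] t 3.1 pos [513.1  36.8 228.4] rot [179.92   0.   164.72] F [ 4.  20.8  1.5] op 0.144
```

View pics/s5.png

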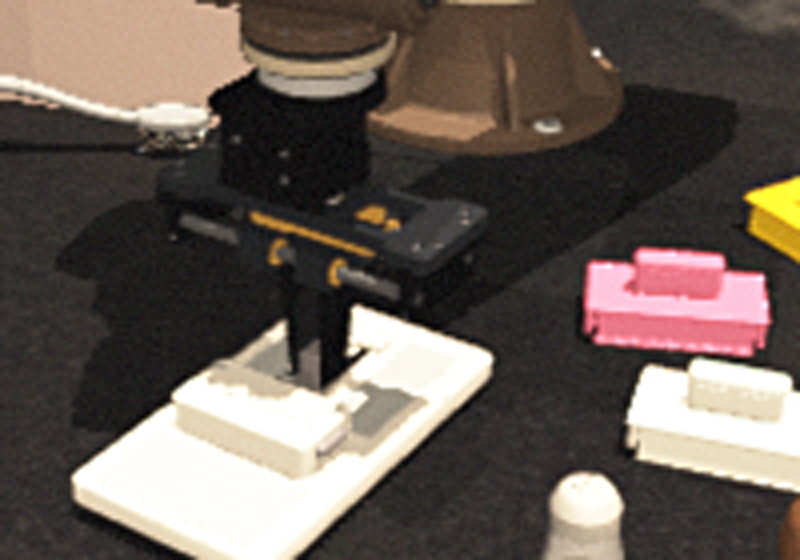

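Gripped at 13.7 mm, and the block pushes the tool 20 N towards +y, so the slide is about 1–2 mm further that way. I'll drag it home along tool +x with a small +y correction.

Request:
play_rows --increments '[{"dx": 0,"dy": 1,"dz": 0,"rx": 0,"ry": 0,"rz": 0},{"dx": 0,"dy": 1,"dz": 0,"rx": 0,"ry": 0,"rz": 0},{"dx": 4,"dy": 1,"dz": 0,"rx": 0,"ry": 0,"rz": 0},{"dx": 9,"dy": 1,"dz": 0,"rx": 0,"ry": 0,"rz": 0}]'

```text
t: 3.48
eef_pos: [504.9, 39.6, 228.5]
tcp_rot: [3.141, 0.001, 2.875]
ft_force: [0.1, -8.0, -0.2]
opening: 0.142
```

Request:
play_rows --increments '[{"dx": 5,"dy": 0,"dz": 0,"rx": 0,"ry": 0,"rz": 0},{"dx": 10,"dy": 0,"dz": 0,"rx": 0,"ry": 0,"rz": 0},{"dx": 15,"dy": 0,"dz": 0,"rx": 0,"ry": 0,"rz": 0},{"dx": 20,"dy": 0,"dz": 0,"rx": 0,"ry": 0,"rz": 0},{"dx": 24,"dy": 0,"dz": 0,"rx": 0,"ry": 0,"rz": 0},{"dx": 27,"dy": 0,"dz": 0,"rx": 0,"ry": 0,"rz": 0}]'

```text
t: 3.98
eef_pos: [478.3, 46.8, 228.5]
tcp_rot: [3.141, 0.0, 2.875]
ft_force: [1.3, -2.2, -1.9]
opening: 0.144
```

Request:
play_rows --increments '[{"dx": 2,"dy": 0,"dz": 0,"rx": 0,"ry": 0,"rz": 0},{"dx": 4,"dy": 0,"dz": 0,"rx": 0,"ry": 0,"rz": 0},{"dx": 5,"dy": 0,"dz": 0,"rx": 0,"ry": 0,"rz": 0},{"dx": 5,"dy": 0,"dz": 0,"rx": 0,"ry": 0,"rz": 0}]'

```text
t: 4.32
eef_pos: [473.7, 48.1, 228.5]
tcp_rot: [3.141, 0.002, 2.875]
ft_force: [2.8, -3.7, -4.0]
opening: 0.142
```

Request:
play_rows --increments '[{"dx": 2,"dy": 0,"dz": 0,"rx": 0,"ry": 0,"rz": 0},{"dx": 3,"dy": 0,"dz": 0,"rx": 0,"ry": 0,"rz": 0},{"dx": 4,"dy": 0,"dz": 0,"rx": 0,"ry": 0,"rz": 0},{"dx": 4,"dy": 0,"dz": 0,"rx": 0,"ry": 0,"rz": 0}]'

```text
t: 4.65
eef_pos: [472.1, 48.4, 228.5]
tcp_rot: [3.14, 0.009, 2.875]
ft_force: [15.3, -12.1, -15.5]
opening: 0.146
```

Request:
play_rows --increments '[{"dx": 2,"dy": 0,"dz": 0,"rx": 0,"ry": 0,"rz": 0},{"dx": 3,"dy": 0,"dz": 0,"rx": 0,"ry": 0,"rz": 0},{"dx": 3,"dy": 0,"dz": 0,"rx": 0,"ry": 0,"rz": 0}]'

```text
t: 4.9
eef_pos: [470.9, 48.6, 228.5]
tcp_rot: [3.139, 0.015, 2.875]
ft_force: [14.5, -10.4, -13.0]
opening: 0.143
```

The tool stalled at the stop with about 15 N. I'll release, rise and check.

Request:
play_rows --increments '[{"dx": -3,"dy": 0,"dz": 0,"rx": 0,"ry": 0,"rz": 0},{"dx": -3,"dy": 0,"dz": 0,"rx": 0,"ry": 0,"rz": 0}]'

```text
t: 5.07
eef_pos: [474.1, 47.6, 228.5]
tcp_rot: [3.139, 0.015, 2.875]
ft_force: [1.4, -2.4, -2.1]
opening: 0.146
```

Request:
play_rows --increments '[{"dx": 0,"dy": 0,"dz": 0,"rx": 0,"ry": 0,"rz": 0},{"dx": 0,"dy": 0,"dz": 0,"rx": 0,"ry": 0,"rz": 0},{"dx": 0,"dy": 0,"dz": 0,"rx": 0,"ry": 0,"rz": 0},{"dx": 0,"dy": 0,"dz": -20,"rx": 0,"ry": 0,"rz": 0},{"dx": 0,"dy": 0,"dz": -50,"rx": 0,"ry": 0,"rz": 0},{"dx": 0,"dy": 0,"dz": -80,"rx": 0,"ry": 0,"rz": 0}]' --fingers 0.5

```text
t: 5.57
eef_pos: [472.6, 47.9, 309.0]
tcp_rot: [3.139, 0.013, 2.875]
ft_force: [1.1, -0.3, -0.1]
opening: 0.48
```

```bash
python3 d.py 451.3 269.6 310 90; python3 - <<'E'
from h import *
s=cam("side")
a=cv2.resize(s["image"][200:300,220:340,::-1],(780,650)[:2],interpolation=cv2.INTER_CUBIC)[:600];cv2.imwrite("pics/s6.png",a)
E
```

```text
d [ 78.9 208.3  -1.5] r [ 0.097  0.09  12.455] t 5.57 pos [472.6  47.9 309. ] rot [179.87   0.73 164.73] F [ 1.1 -0.3 -0.1] op 0.48
```

View pics/s6.png

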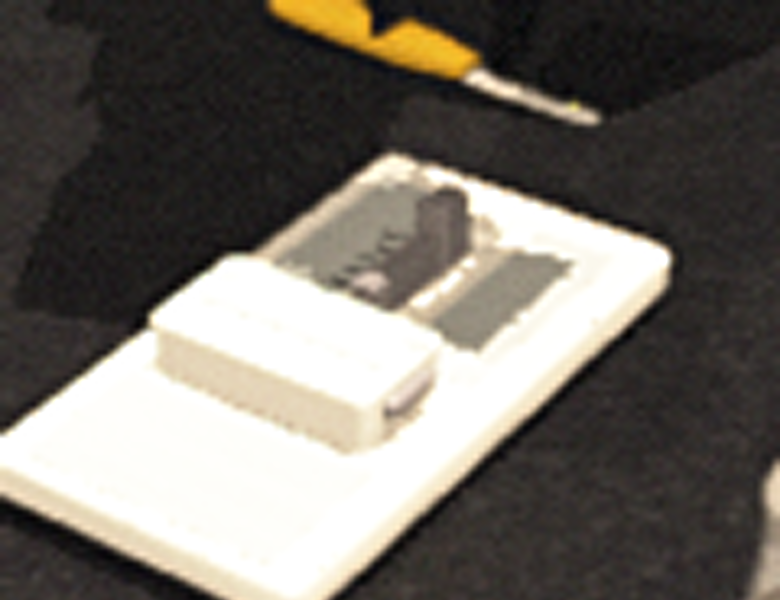

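The slide grip at (445,215) in the crop is touching the stop block at the near end. Next I'll move above the cover.

Request:
play_rows --increments '[{"dx": 5,"dy": 20,"dz": 0,"rx": 0,"ry": 0,"rz": 1.1},{"dx": 15,"dy": 50,"dz": 0,"rx": 0,"ry": 0,"rz": 2.2},{"dx": 28,"dy": 85,"dz": 0,"rx": 0,"ry": 0,"rz": 3.3},{"dx": 41,"dy": 115,"dz": 0,"rx": 0,"ry": 0,"rz": 4.4},{"dx": 54,"dy": 145,"dz": 0,"rx": 0,"ry": 0,"rz": 5.5},{"dx": 65,"dy": 175,"dz": 0,"rx": 0,"ry": 0,"rz": 6.6},{"dx": 72,"dy": 195,"dz": 0,"rx": 0,"ry": 0,"rz": 7.7},{"dx": 78.9,"dy": 208.3,"dz": 0,"rx": 0,"ry": 0,"rz": 8.8}]'

```text
t: 6.28
eef_pos: [451.3, 272.0, 313.2]
tcp_rot: [3.123, 0.009, 1.95]
ft_force: [-0.2, 0.1, 0.4]
opening: 0.5
```

```bash
python3 d.py 451.3 269.6 310 90
```

```text
d [-2.2 -1.   3.2] r [0.193 0.047 3.618] t 6.28 pos [451.3 272.  313.2] rot [178.92   0.49 111.71] F [-0.2  0.1  0.4] op 0.5
```

Request:
play_rows --increments '[{"dx": -1,"dy": -1,"dz": 3,"rx": 0.1,"ry": 0,"rz": 1.1},{"dx": -2.2,"dy": -1,"dz": 3,"rx": 0.2,"ry": 0,"rz": 2.2},{"dx": -2.2,"dy": -1,"dz": 3,"rx": 0.2,"ry": 0.03,"rz": 3.2},{"dx": -2.2,"dy": -1,"dz": 3,"rx": 0.2,"ry": 0.05,"rz": 3.62},{"dx": -2.2,"dy": -1,"dz": 3,"rx": 0.2,"ry": 0.05,"rz": 3.62}]'

```text
t: 6.7
eef_pos: [451.0, 269.7, 310.1]
tcp_rot: [-3.14, -0.0, 1.569]
ft_force: [0.1, 0.7, -0.0]
opening: 0.5
```

```bash
python3 d.py 451.3 269.6 220 89.8;  python3 - <<'E'
from h import *
s=cam("side");t=cam("top")
crop(t,200,100,140,140,4,"pics/t7.png"); crop(s,330,180,120,100,6,"pics/s7.png")
import m
for thr in(130,160,190): print(m.rect(t,0,28,(230,115,95,115),thr)[0])
E
```

```text
d [-0.1  0.4 90.1] r [-0.011 -0.003  0.015] t 6.7 pos [451.  269.7 310.1] rot [-1.7994e+02 -2.0000e-02  8.9890e+01] F [ 0.1  0.7 -0. ] op 0.5
((536.5008544921875, 30.305580139160156), (133.81552124023438, 243.0711212158203), 74.75564575195312)
((536.3843994140625, 30.28173828125), (131.72866821289062, 241.29483032226562), 74.75275421142578)
((536.345703125, 30.298370361328125), (129.91619873046875, 239.65452575683594), 74.68926239013672)
```

View pics/t7.png

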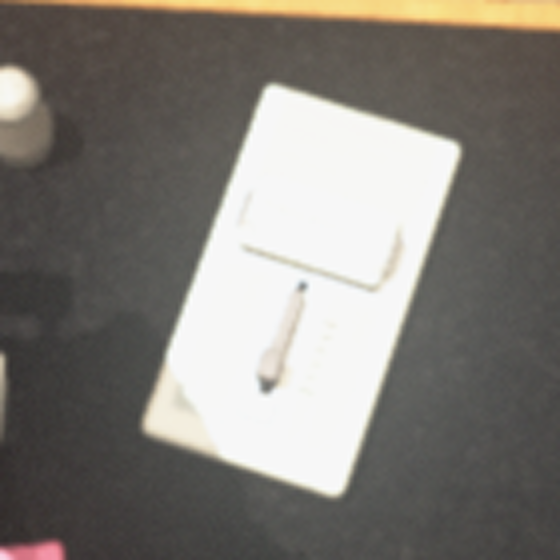

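View pics/s7.png

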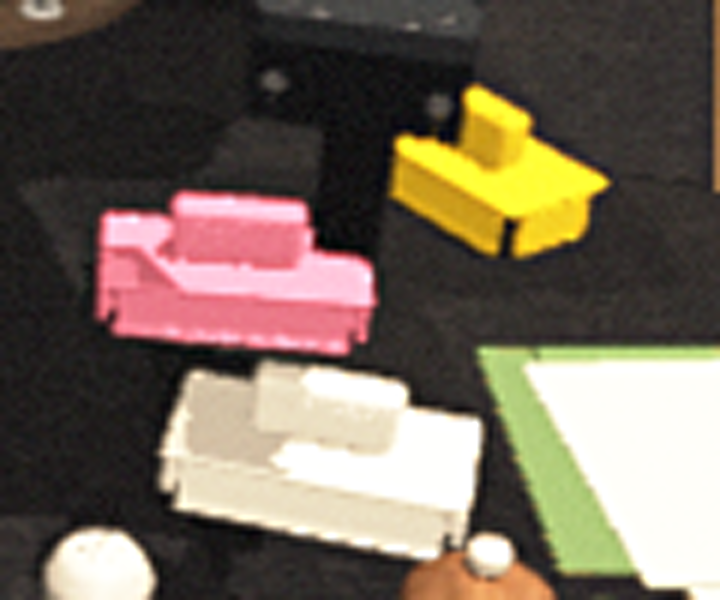

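Request:
play_rows --increments '[{"dx": 0,"dy": 0.3,"dz": 25,"rx": 0,"ry": 0,"rz": 0},{"dx": 0,"dy": 0.3,"dz": 50,"rx": 0,"ry": 0,"rz": 0},{"dx": 0,"dy": 0.3,"dz": 75,"rx": 0,"ry": 0,"rz": 0},{"dx": 0,"dy": 0.3,"dz": 88,"rx": 0,"ry": 0,"rz": 0},{"dx": 0,"dy": 0.3,"dz": 91,"rx": 0,"ry": 0,"rz": 0},{"dx": 0,"dy": 0.3,"dz": 91,"rx": 0,"ry": 0,"rz": 0},{"dx": 0,"dy": 0.3,"dz": 91,"rx": 0,"ry": 0,"rz": 0}]'

```text
t: 7.38
eef_pos: [451.5, 269.7, 219.8]
tcp_rot: [-3.141, -0.0, 1.573]
ft_force: [1.0, -0.1, 0.1]
opening: 0.505
```

```bash
python3 d.py 451.3 269.6 218 89.8;  python3 - <<'E'
from h import *
s=cam("side");t=cam("top")
crop(s,330,180,120,100,6,"pics/s8.png")
E
```

```text
d [-0.1 -0.2  1.8] r [-0.003 -0.003  0.058] t 7.38 pos [451.5 269.7 219.8] rot [-1.7998e+02 -2.0000e-02  9.0150e+01] F [ 1.  -0.1  0.1] op 0.505
```

View pics/s8.png

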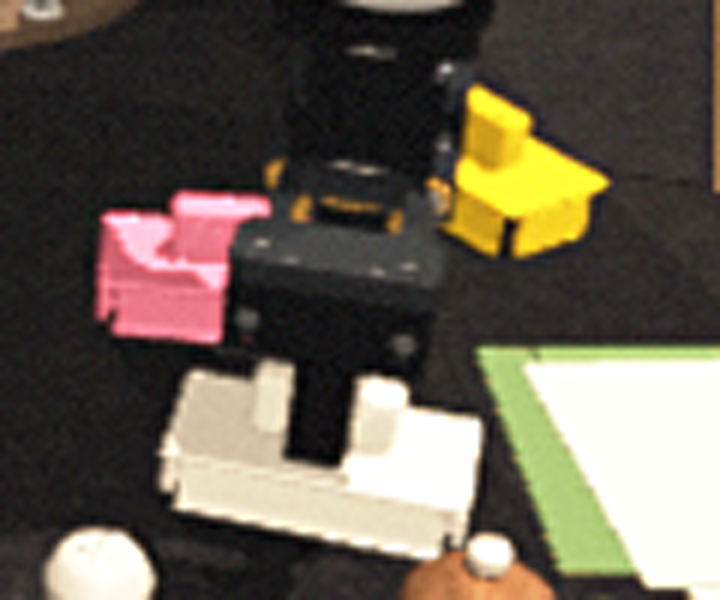

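The front finger stands just above the plate, roughly at the middle of the rib (finger columns 285–352, rib 258–408). I'll close the fingers.

Request:
play_rows --increments '[{"dx": 0,"dy": 0,"dz": 0.5,"rx": 0,"ry": 0,"rz": 0},{"dx": 0,"dy": 0,"dz": 0.5,"rx": 0,"ry": 0,"rz": 0},{"dx": 0,"dy": 0,"dz": 0.5,"rx": 0,"ry": 0,"rz": 0},{"dx": 0,"dy": 0,"dz": 0.5,"rx": 0,"ry": 0,"rz": 0},{"dx": 0,"dy": 0,"dz": 0.5,"rx": 0,"ry": 0,"rz": 0},{"dx": 0,"dy": 0,"dz": 0.5,"rx": 0,"ry": 0,"rz": 0}]' --fingers 0

```text
t: 7.98
eef_pos: [451.6, 269.8, 219.8]
tcp_rot: [3.141, -0.001, 1.573]
ft_force: [0.1, -0.5, 2.0]
opening: 0.164
```

Request:
play_rows --increments '[{"dx": 0,"dy": 0,"dz": -15,"rx": 0,"ry": 0,"rz": 0},{"dx": 0,"dy": 0,"dz": -40,"rx": 0,"ry": 0,"rz": 0},{"dx": 0,"dy": 0,"dz": -70,"rx": 0,"ry": 0,"rz": 0},{"dx": 0,"dy": 0,"dz": -95,"rx": 0,"ry": 0,"rz": 0},{"dx": 0,"dy": 0,"dz": -100,"rx": 0,"ry": 0,"rz": 0},{"dx": 0,"dy": 0,"dz": -100,"rx": 0,"ry": 0,"rz": 0}]'

```text
t: 8.48
eef_pos: [451.5, 269.7, 321.1]
tcp_rot: [3.138, -0.002, 1.573]
ft_force: [-0.0, -0.1, -1.1]
opening: 0.165
```

```bash
python3 d.py 451.3 269.6 218 89.8;  python3 - <<'E'
from h import *
s=cam("side");t=cam("top")
crop(s,330,160,120,100,6,"pics/s9.png")
crop(t,120,100,200,150,4,"pics/t9.png")
# grip measure
E
```

```text
d [ -0.3  -0.5 103.1] r [ 0.035 -0.02   0.057] t 8.48 pos [451.5 269.7 321.1] rot [ 1.7979e+02 -1.2000e-01  9.0140e+01] F [-0.  -0.1 -1.1] op 0.165
```

View pics/s9.png

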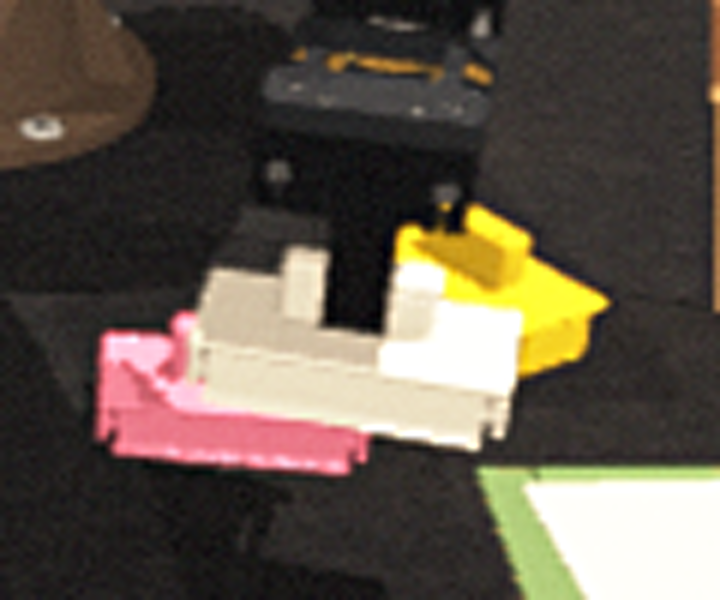

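View pics/t9.png

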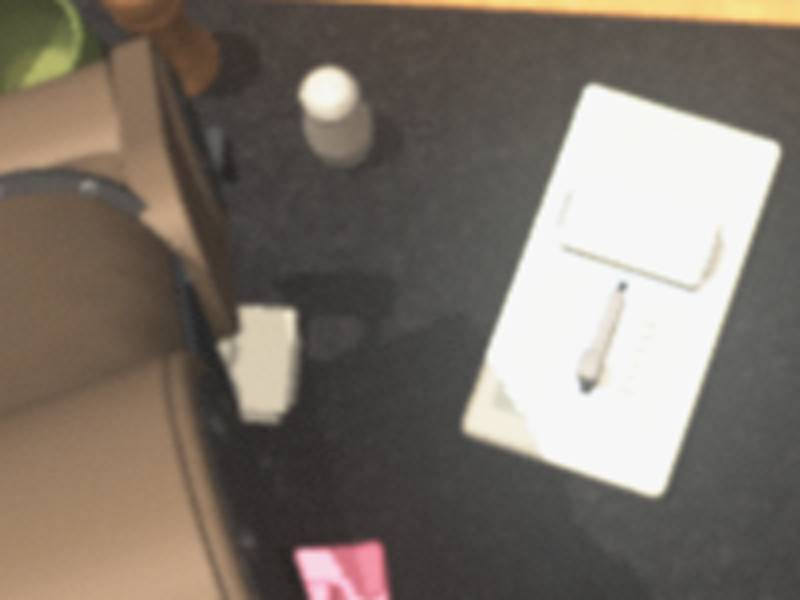

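```bash
python3 - <<'E'
from h import *
s=cam("side");t=cam("top")
S=lambda u,v:(330+u/6-.42,160+v/6-.42)
for n,p in dict(FR=(195,338),FL=(515,390),NR=(215,268),NL=(524,312)).items(): print(n,ray(s,S(*p),127.3).round(1))
print("rib", ray(s,S(283,288),140).round(1), ray(s,S(440,318),140).round(1))
crop(t,250,155,40,60,10,"pics/t10.png"); crop(s,255,225,70,45,11,"pics/s10.png")
c,sn=np.cos(np.radians(-15.31)),np.sin(np.radians(-15.31)); B=np.array([565.4,23.1])
W=lambda x,y,z:np.array([B[0]+c*x-sn*y,B[1]+sn*x+c*y,z])
for n,p in dict(stop_front=(-115,0,35),gtop97=(-97,0,58),gtop_rear=(-107,0,58),gtop_front=(-87,0,58),gbase_rear=(-107,0,28)).items():
    q=proj(t,W(*p)); r=proj(s,W(*p)); print(n,((q-[250,155])*10).round(0),((r-[255,225])*11).round(0))
E
```

```text
FR [478.6 216.7 127.3]
FL [479.  328.3 127.3]
NR [421.9 214.9 127.3]
NL [419.5 328.  127.3]
rib [453.8 243.5 140. ] [458.3 299.5 140. ]
stop_front [138. 466.] [423.  91.]
gtop97 [160. 374.] [380.  37.]
gtop_rear [146. 412.] [405.  18.]
gtop_front [173. 336.] [354.  57.]
gbase_rear [149. 442.] [403. 134.]
```

View pics/t10.png

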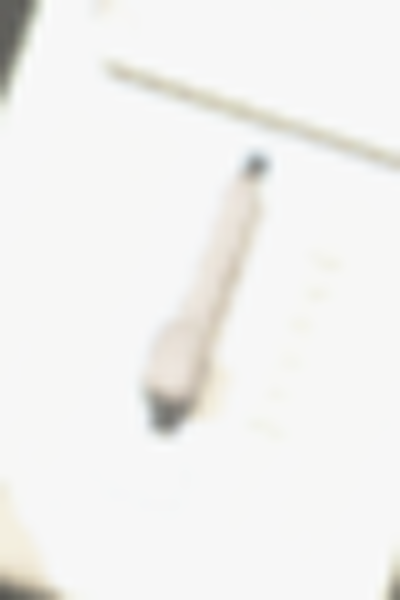

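View pics/s10.png

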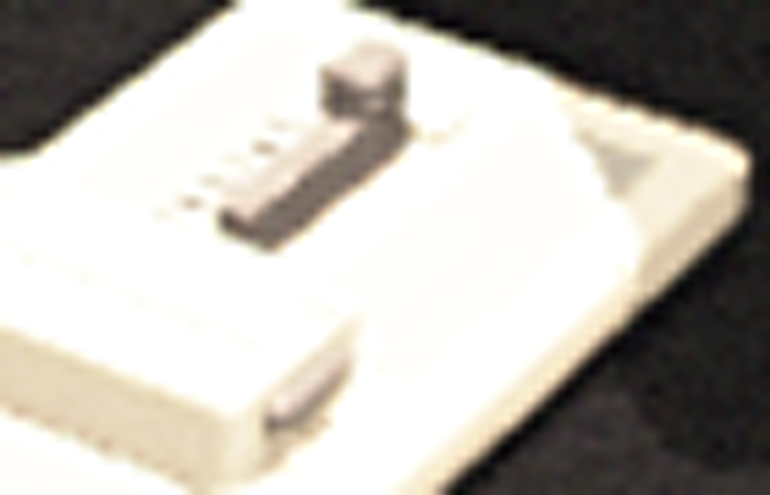

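The rib is gripped at 15.7 mm. The slide's dark rear face ends at row 435 of the crop, where the stop block starts at about 430, so the slide is home. Next I'll carry the cover high over to the bridge.

```bash
python3 d.py 565.1 22.4 340 74.7
```

```text
d [-247.4  113.2  -21.7] r [-1.200e-02  2.000e-03  2.572e+00] t 8.68 pos [451.3 269.6 318.4] rot [-179.93    0.     90.13] F [-0.4 -0.4 -0.7] op 0.167
```

Request:
play_rows --increments '[{"dx": -10,"dy": 4,"dz": -12,"rx": 0,"ry": 0,"rz": 0.2},{"dx": -40,"dy": 18,"dz": -22,"rx": 0,"ry": 0,"rz": 0.6},{"dx": -75,"dy": 34,"dz": -22,"rx": 0,"ry": 0,"rz": 1.1},{"dx": -110,"dy": 50,"dz": -22,"rx": 0,"ry": 0,"rz": 1.6},{"dx": -145,"dy": 66,"dz": -22,"rx": 0,"ry": 0,"rz": 2.1},{"dx": -180,"dy": 82,"dz": -22,"rx": 0,"ry": 0,"rz": 2.4},{"dx": -215,"dy": 98,"dz": -22,"rx": 0,"ry": 0,"rz": 2.57},{"dx": -240,"dy": 110,"dz": -22,"rx": 0,"ry": 0,"rz": 2.57}]'

```text
t: 9.35
eef_pos: [562.8, 27.0, 338.8]
tcp_rot: [-3.139, 0.001, 1.302]
ft_force: [0.6, 0.4, -1.1]
opening: 0.165
```

```bash
python3 d.py 565.1 22.4 300 74.7
```

```text
d [-3.8  3.6 38.8] r [-0.028  0.01  -0.021] t 9.35 pos [562.8  27.  338.8] rot [-1.7983e+02  6.0000e-02  7.4580e+01] F [ 0.6  0.4 -1.1] op 0.165
```

Request:
play_rows --increments '[{"dx": -2,"dy": 2,"dz": 12,"rx": 0,"ry": 0,"rz": 0},{"dx": -3.8,"dy": 3.4,"dz": 25,"rx": 0,"ry": 0,"rz": 0},{"dx": -3.8,"dy": 3.4,"dz": 39,"rx": 0,"ry": 0,"rz": 0},{"dx": -3.8,"dy": 3.4,"dz": 39,"rx": 0,"ry": 0,"rz": 0},{"dx": -3.8,"dy": 3.4,"dz": 39,"rx": 0,"ry": 0,"rz": 0}]'

```text
t: 9.77
eef_pos: [564.9, 22.4, 298.5]
tcp_rot: [-3.136, 0.002, 1.301]
ft_force: [0.0, -0.6, -1.7]
opening: 0.167
```

```bash
python3 d.py 565.1 22.4 272 74.7;  python3 - <<'E'
from h import *
s=cam("side");t=cam("top")
crop(s,215,185,130,100,6,"pics/s11.png")
crop(t,200,100,140,140,4,"pics/t11.png")
E
```

```text
d [ 0.1  0.3 26.5] r [-0.057  0.015 -0.022] t 9.77 pos [564.9  22.4 298.5] rot [-1.7966e+02  9.0000e-02  7.4570e+01] F [ 0.  -0.6 -1.7] op 0.167
```

View pics/s11.png

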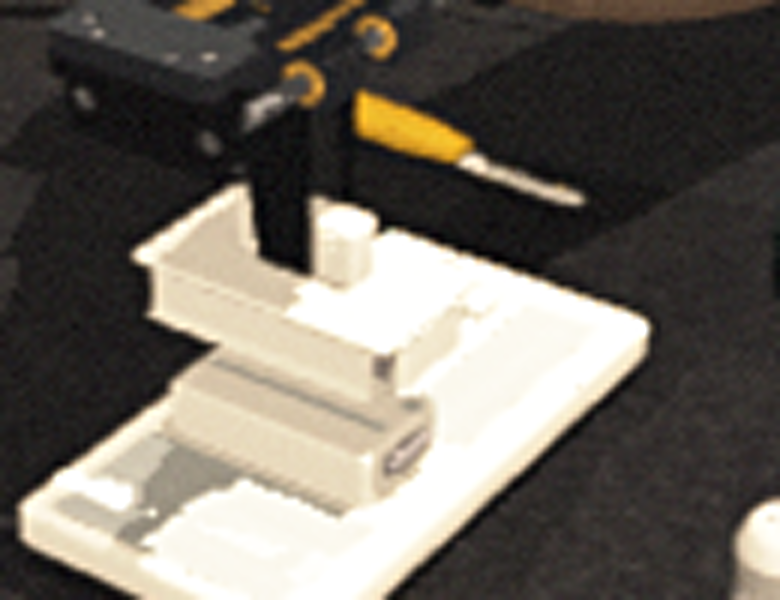

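View pics/t11.png

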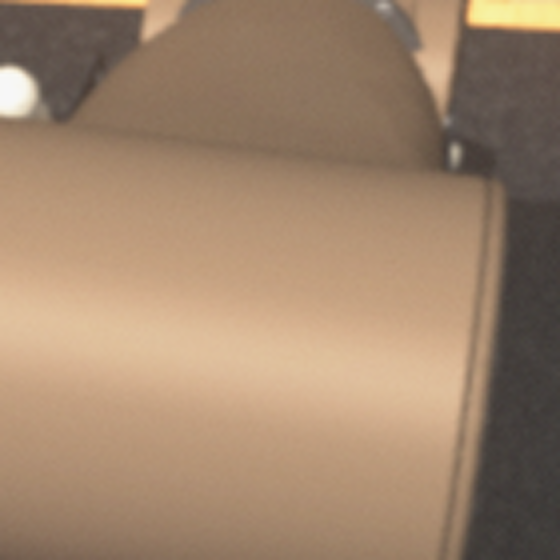

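```bash
python3 - <<'E'
from h import *
s=cam("side")
crop(s,232,235,60,45,13,"pics/s12.png")
crop(s,232,210,70,45,11,"pics/s13.png")
E
```

```text
(no output)
```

View pics/s12.png

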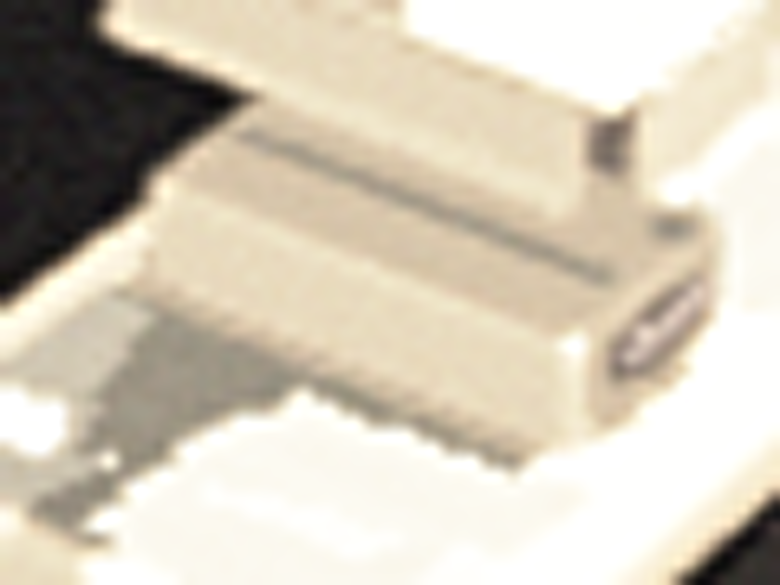

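View pics/s13.png

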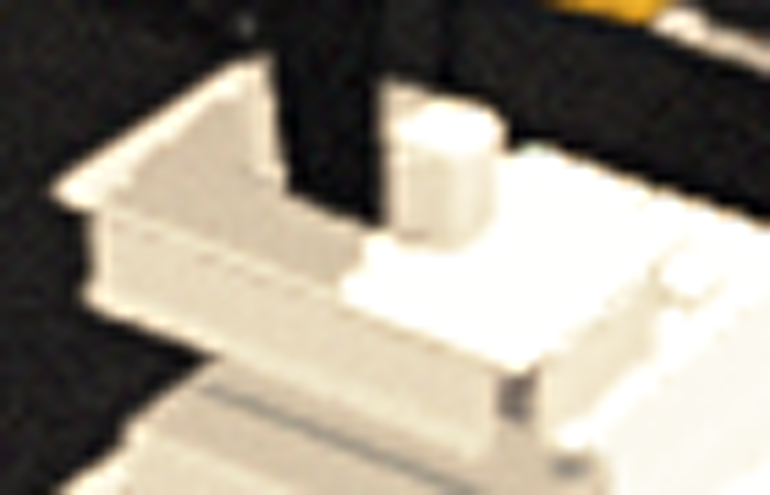

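```bash
python3 - <<'E'
from h import *
s=cam("side"); print(env.state()["eef_pos"])
A=lambda u,v:(232+u/13-.46,235+v/13-.46); B=lambda u,v:(232+u/11-.46,210+v/11-.46)
c,sn=np.cos(np.radians(-15.31)),np.sin(np.radians(-15.31))
R=np.array([[c,sn],[-sn,c]])  # world->slicer
def sl(p): return (R@(p[:2]-[565.4,23.1])).round(1)
zp=env.state()["eef_pos"][2]-193.8; print(zp)
print("bridge FL exp 24,45.5",sl(ray(s,A(567,335),52)),"FR exp 24,-45.5",sl(ray(s,A(153,188),52)),"NL",sl(ray(s,A(716,212),52)))
print("plate FL exp 30,56.5",sl(ray(s,B(520,370),zp)),"FR",sl(ray(s,B(55,188),zp)))
E
```

```text
[565.03034664  22.68395129 300.34320869]
106.54320868843905
bridge FL exp 24,45.5 [21.9 41.7] FR exp 24,-45.5 [ 27.2 -41.9] NL [-21.7  42. ]
plate FL exp 30,56.5 [30.7 57.5] FR [ 29.2 -56.2]
```

The side rays put the bridge and the cover within about 1 mm of each other, so I'll descend onto the bridge.

Request:
play_rows --increments '[{"dx": 0.3,"dy": 0.1,"dz": 8,"rx": -0.05,"ry": 0,"rz": -0.02},{"dx": 0.3,"dy": 0.1,"dz": 16,"rx": -0.05,"ry": 0,"rz": -0.02},{"dx": 0.3,"dy": 0.1,"dz": 24,"rx": -0.05,"ry": 0,"rz": -0.02},{"dx": 0.3,"dy": 0.1,"dz": 28,"rx": -0.05,"ry": 0,"rz": -0.02},{"dx": 0.3,"dy": 0.1,"dz": 30,"rx": -0.05,"ry": 0,"rz": -0.02},{"dx": 0.3,"dy": 0.1,"dz": 30,"rx": -0.05,"ry": 0,"rz": -0.02}]'

```text
t: 10.47
eef_pos: [565.1, 22.9, 269.6]
tcp_rot: [3.14, 0.001, 1.304]
ft_force: [-1.1, 0.0, -0.6]
opening: 0.166
```

```bash
python3 d.py 565.1 22.4 262 74.7
```

```text
d [-0.5  0.1  7.6] r [0.018 0.01  0.002] t 10.47 pos [565.1  22.9 269.6] rot [1.7989e+02 6.0000e-02 7.4710e+01] F [-1.1  0.  -0.6] op 0.166
```

Request:
play_rows --increments '[{"dx": 0,"dy": 0,"dz": 2,"rx": 0,"ry": 0,"rz": 0},{"dx": 0,"dy": 0,"dz": 4,"rx": 0,"ry": 0,"rz": 0},{"dx": 0,"dy": 0,"dz": 6,"rx": 0,"ry": 0,"rz": 0},{"dx": 0,"dy": 0,"dz": 6,"rx": 0,"ry": 0,"rz": 0}]'

```text
t: 10.8
eef_pos: [565.4, 22.8, 263.6]
tcp_rot: [3.138, 0.001, 1.304]
ft_force: [3.4, -1.2, -3.3]
opening: 0.169
```

```bash
python3 d.py 565.1 22.4 262 74.7;  python3 - <<'E'
from h import *
s=cam("side")
crop(s,215,185,130,100,6,"pics/s14.png")
E
```

```text
d [-0.5 -0.2  1.6] r [0.032 0.008 0.003] t 10.8 pos [565.4  22.8 263.6] rot [1.7981e+02 5.0000e-02 7.4720e+01] F [ 3.4 -1.2 -3.3] op 0.169
```

View pics/s14.png

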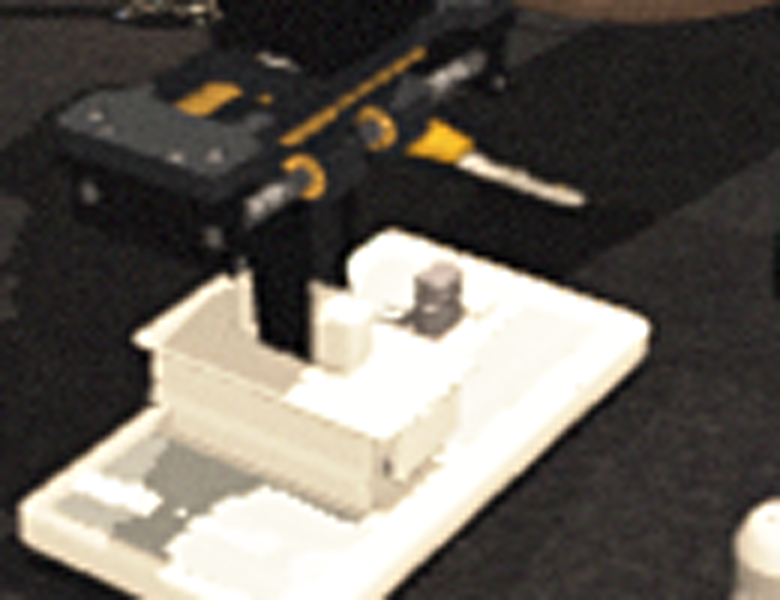

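The cover sits squarely over the bridge at the catches, and the slide is still home at (437,300) in the crop. I'll press in small steps.

Request:
play_rows --increments '[{"dx": 0,"dy": -0.2,"dz": 1,"rx": 0,"ry": 0,"rz": 0},{"dx": 0,"dy": -0.2,"dz": 2,"rx": 0,"ry": 0,"rz": 0},{"dx": 0,"dy": -0.2,"dz": 3,"rx": 0,"ry": 0,"rz": 0},{"dx": 0,"dy": -0.2,"dz": 3,"rx": 0,"ry": 0,"rz": 0}]'

```text
t: 11.18
eef_pos: [565.3, 23.0, 262.3]
tcp_rot: [3.137, 0.0, 1.304]
ft_force: [-3.4, 0.6, 18.5]
opening: 0.166
```

Request:
play_rows --increments '[{"dx": 0,"dy": -0.2,"dz": 1,"rx": 0,"ry": 0,"rz": 0},{"dx": 0,"dy": -0.2,"dz": 2,"rx": 0,"ry": 0,"rz": 0},{"dx": 0,"dy": -0.2,"dz": 3,"rx": 0,"ry": 0,"rz": 0},{"dx": 0,"dy": -0.2,"dz": 3,"rx": 0,"ry": 0,"rz": 0}]'

```text
t: 11.52
eef_pos: [565.1, 23.3, 261.7]
tcp_rot: [3.135, -0.0, 1.304]
ft_force: [-5.2, 2.0, 27.3]
opening: 0.169
```

Request:
play_rows --increments '[{"dx": 0,"dy": -0.5,"dz": 2,"rx": 0.05,"ry": 0,"rz": 0},{"dx": 0,"dy": -0.5,"dz": 3,"rx": 0.05,"ry": 0,"rz": 0},{"dx": 0,"dy": -0.5,"dz": 4,"rx": 0.05,"ry": 0,"rz": 0},{"dx": 0,"dy": -0.5,"dz": 4,"rx": 0.05,"ry": 0,"rz": 0}]'

```text
t: 11.85
eef_pos: [565.2, 23.6, 260.1]
tcp_rot: [3.135, -0.001, 1.304]
ft_force: [0.0, 2.8, 22.5]
opening: 0.165
```

```bash
python3 d.py 565.1 22.4 262 74.7;  python3 - <<'E'
from h import *
print(env.state()["moment"])
s=cam("side")
crop(s,232,220,65,50,12,"pics/s15.png")
E
```

```text
d [-1.2  0.2 -1.9] r [ 0.06  -0.013  0.001] t 11.85 pos [565.2  23.6 260.1] rot [ 1.7964e+02 -8.0000e-02  7.4710e+01] F [ 0.   2.8 22.5] op 0.165
[ 0.03819161  0.21302566 -0.0809243 ]
```

View pics/s15.png

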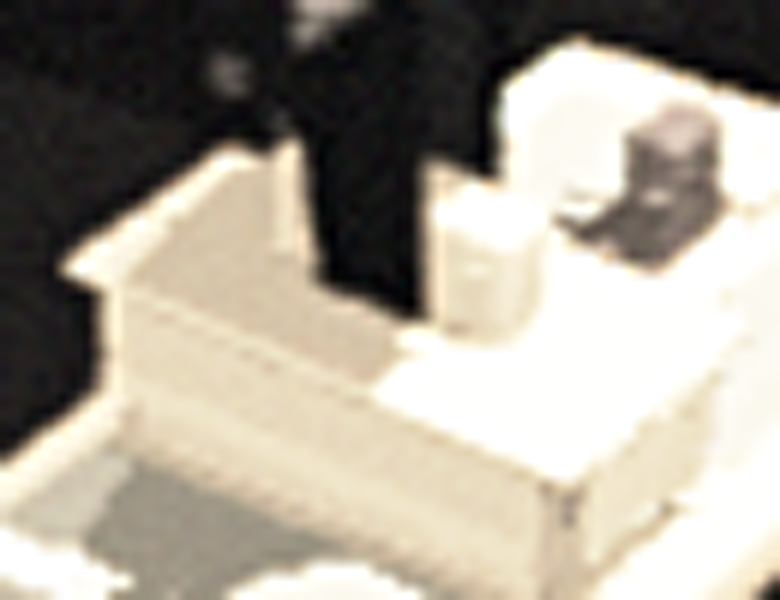

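The cover is still level and now yielding (z 260.1 at 22 N). I'll keep pressing.

Request:
play_rows --increments '[{"dx": 0,"dy": -0.2,"dz": 2,"rx": 0.05,"ry": 0,"rz": 0},{"dx": 0,"dy": -0.2,"dz": 3,"rx": 0.05,"ry": 0,"rz": 0},{"dx": 0,"dy": -0.2,"dz": 4,"rx": 0.05,"ry": 0,"rz": 0},{"dx": 0,"dy": -0.2,"dz": 4,"rx": 0.05,"ry": 0,"rz": 0}]'

```text
t: 12.23
eef_pos: [565.6, 24.0, 257.9]
tcp_rot: [3.137, -0.003, 1.304]
ft_force: [0.8, 3.5, 16.2]
opening: 0.166
```

Request:
play_rows --increments '[{"dx": 0,"dy": -0.2,"dz": 2,"rx": 0.05,"ry": 0,"rz": 0},{"dx": 0,"dy": -0.2,"dz": 3,"rx": 0.05,"ry": 0,"rz": 0},{"dx": 0,"dy": -0.2,"dz": 4,"rx": 0.05,"ry": 0,"rz": 0},{"dx": 0,"dy": -0.2,"dz": 4,"rx": 0.05,"ry": 0,"rz": 0}]'

```text
t: 12.57
eef_pos: [565.9, 24.3, 255.2]
tcp_rot: [3.139, -0.003, 1.304]
ft_force: [2.4, 2.8, 10.6]
opening: 0.168
```

Request:
play_rows --increments '[{"dx": -0.5,"dy": 0,"dz": 2,"rx": 0,"ry": 0,"rz": 0},{"dx": -0.5,"dy": 0,"dz": 3,"rx": 0,"ry": 0,"rz": 0},{"dx": -0.5,"dy": 0,"dz": 4,"rx": 0,"ry": 0,"rz": 0},{"dx": -0.5,"dy": 0,"dz": 4,"rx": 0,"ry": 0,"rz": 0}]'

```text
t: 12.9
eef_pos: [565.8, 23.6, 252.2]
tcp_rot: [3.138, -0.003, 1.304]
ft_force: [-1.7, -2.7, 10.6]
opening: 0.166
```

Request:
play_rows --increments '[{"dx": -0.5,"dy": 0,"dz": 1,"rx": 0,"ry": 0,"rz": 0},{"dx": -0.5,"dy": 0,"dz": 2,"rx": 0,"ry": 0,"rz": 0},{"dx": -0.5,"dy": 0,"dz": 3,"rx": 0,"ry": 0,"rz": 0},{"dx": -0.5,"dy": 0,"dz": 3,"rx": 0,"ry": 0,"rz": 0}]'

```text
t: 13.23
eef_pos: [565.6, 23.0, 250.5]
tcp_rot: [3.137, -0.003, 1.304]
ft_force: [-3.4, -2.7, 15.7]
opening: 0.171
```

```bash
python3 d.py 565.1 22.4 250 74.7;  python3 - <<'E'
from h import *
print(env.state()["moment"])
s=cam("side")
crop(s,232,220,65,50,12,"pics/s16.png")
E
```

```text
d [-0.7 -0.3  0.5] r [ 0.045 -0.032  0.005] t 13.23 pos [565.6  23.  250.5] rot [179.73  -0.19  74.73] F [-3.4 -2.7 15.7] op 0.171
[-0.18318202  0.65475406  0.0526882 ]
```

View pics/s16.png

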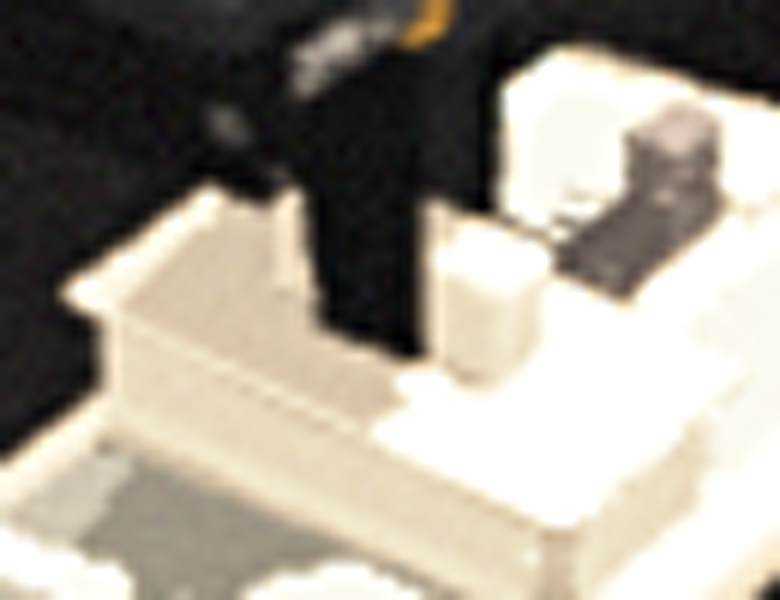

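Now at z 250.5, against 249.8 expected at the seat, with the force rising. I'll press harder to be sure it is on the seat.

Request:
play_rows --increments '[{"dx": 0,"dy": -0.3,"dz": 2,"rx": 0,"ry": 0,"rz": 0},{"dx": 0,"dy": -0.3,"dz": 3,"rx": 0,"ry": 0,"rz": 0},{"dx": 0,"dy": -0.3,"dz": 4,"rx": 0,"ry": 0,"rz": 0},{"dx": 0,"dy": -0.3,"dz": 4,"rx": 0,"ry": 0,"rz": 0},{"dx": 0,"dy": -0.3,"dz": 4,"rx": 0,"ry": 0,"rz": 0}]'

```text
t: 13.7
eef_pos: [565.3, 22.6, 247.4]
tcp_rot: [3.136, -0.003, 1.304]
ft_force: [-2.2, -5.0, 10.9]
opening: 0.165
```

```bash
python3 d.py 565.1 22.4 250 74.7;  python3 - <<'E'
from h import *
s=cam("side");t=cam("top")
print(env.state()["moment"])
crop(s,232,220,65,50,12,"pics/s17.png")
E
```

```text
d [-0.2 -0.1 -2.6] r [ 0.054 -0.028  0.005] t 13.7 pos [565.3  22.6 247.4] rot [ 1.7968e+02 -1.7000e-01  7.4730e+01] F [-2.2 -5.  10.9] op 0.165
[-0.78065212  0.40625274  0.03244534]
```

View pics/s17.png

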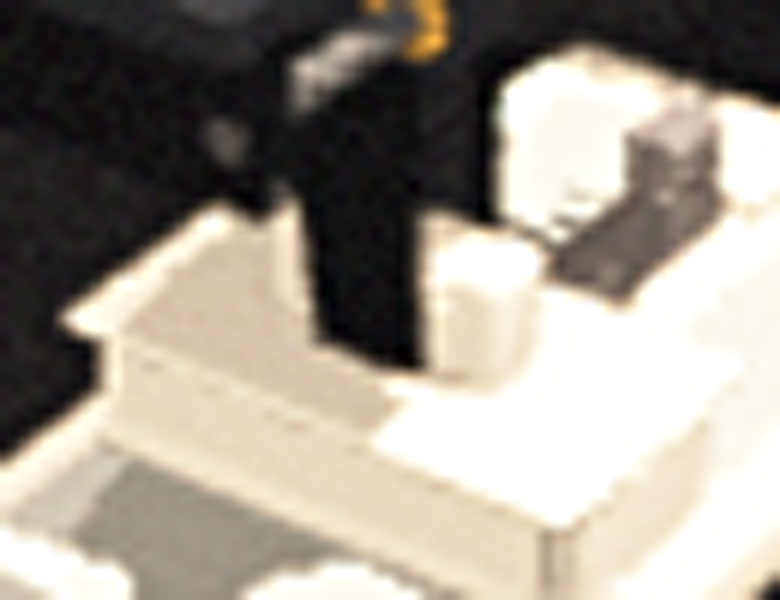

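The -y end (the left corner in the picture, row 293→320) has just dropped and the cover is level again, so both ends have probably snapped. I'll press once more to test the stiffness.

Request:
play_rows --increments '[{"dx": 0,"dy": 0,"dz": 2,"rx": 0,"ry": 0,"rz": 0},{"dx": 0,"dy": 0,"dz": 3,"rx": 0,"ry": 0,"rz": 0},{"dx": 0,"dy": 0,"dz": 3,"rx": 0,"ry": 0,"rz": 0},{"dx": 0,"dy": 0,"dz": 3,"rx": 0,"ry": 0,"rz": 0}]'

```text
t: 14.13
eef_pos: [565.1, 22.5, 247.0]
tcp_rot: [3.135, -0.003, 1.304]
ft_force: [-7.5, -1.8, 32.1]
opening: 0.169
```

```bash
python3 d.py 565.1 22.4 250 74.7;  python3 - <<'E'
from h import *
s=cam("side");t=cam("top")
print(env.state()["moment"])
crop(s,232,220,65,50,12,"pics/s18.png")
E
```

```text
d [-0.1  0.  -3. ] r [ 0.066 -0.028  0.005] t 14.13 pos [565.1  22.5 247. ] rot [ 1.796e+02 -1.700e-01  7.473e+01] F [-7.5 -1.8 32.1] op 0.169
[-0.17410769  1.8133786   0.05613345]
```

View pics/s18.png

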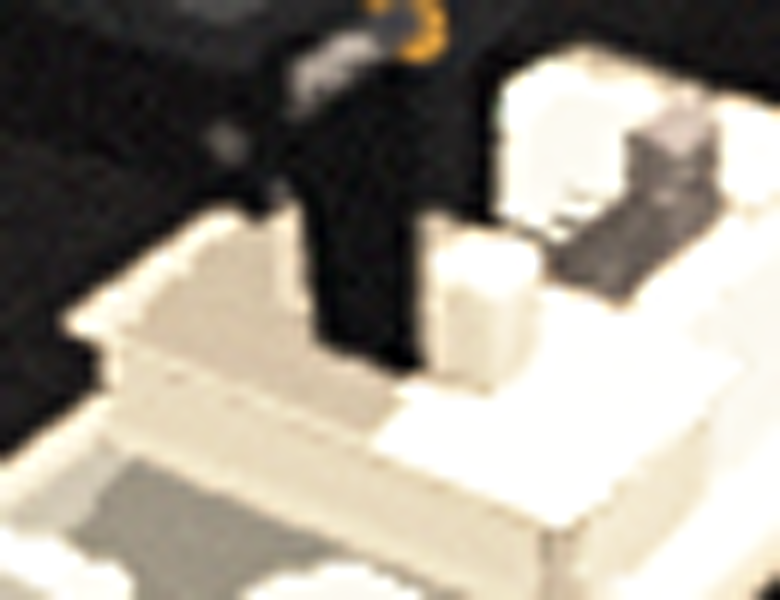

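Stiff now: the force rose to 32 N with no visible movement. I'll back off to about 10–12 N, then check the seat geometry.

Request:
play_rows --increments '[{"dx": 0,"dy": -0.1,"dz": 1.5,"rx": 0,"ry": 0,"rz": 0},{"dx": 0,"dy": -0.1,"dz": 1.5,"rx": 0,"ry": 0,"rz": 0},{"dx": 0,"dy": -0.1,"dz": 1.5,"rx": 0,"ry": 0,"rz": 0},{"dx": 0,"dy": -0.1,"dz": 1.5,"rx": 0,"ry": 0,"rz": 0}]'

```text
t: 14.57
eef_pos: [564.9, 22.5, 247.1]
tcp_rot: [3.134, -0.003, 1.304]
ft_force: [-3.5, -1.0, 18.4]
opening: 0.167
```

```bash
python3 d.py 565.1 22.4 250 74.7;  python3 - <<'E'
from h import *
s=cam("side")
crop(s,232,220,65,50,12,"pics/s19.png")
c,sn=np.cos(np.radians(-15.31)),np.sin(np.radians(-15.31)); B=np.array([565.4,23.1])
W=lambda x,y,z:np.array([B[0]+c*x-sn*y,B[1]+sn*x+c*y,z])
for z in(56,60):
  print(z,[((proj(s,W(x,y,z))+.46-[232,220])*12).round(0).tolist() for x,y in[(30,56.5),(30,-56.5),(-30,56.5)]])
print(env.state()["ft_force"],env.state()["t"])
E
```

```text
d [-0.   0.3 -2.9] r [ 0.075 -0.03   0.005] t 14.57 pos [564.9  22.5 247.1] rot [179.55  -0.18  74.73] F [-3.5 -1.  18.4] op 0.167
56 [[566.0, 521.0], [70.0, 318.0], [751.0, 362.0]]
60 [[566.0, 502.0], [69.0, 300.0], [751.0, 344.0]]
[-3.85209435 -1.44926856 19.0131575 ] 14.6167
```

View pics/s19.png

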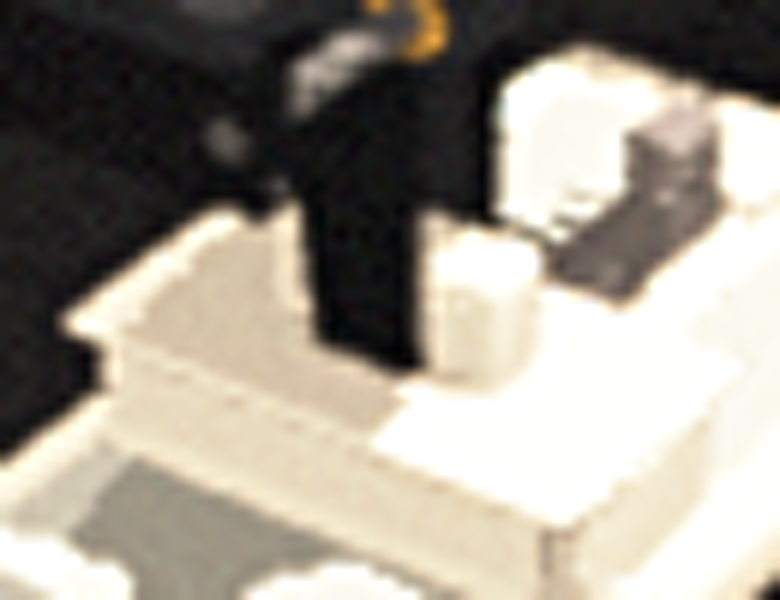

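The observed plate corners at (557,527) and (65,322) match the prediction for the seated height of 56 mm, at (566,521) and (70,318). The cover is seated and level, so I'll trim the push.

Request:
play_rows --increments '[{"dx": 0,"dy": -0.1,"dz": 0.7,"rx": 0,"ry": 0,"rz": 0},{"dx": 0,"dy": -0.1,"dz": 0.7,"rx": 0,"ry": 0,"rz": 0},{"dx": 0,"dy": -0.1,"dz": 0.7,"rx": 0,"ry": 0,"rz": 0},{"dx": 0,"dy": -0.1,"dz": 0.7,"rx": 0,"ry": 0,"rz": 0},{"dx": 0,"dy": -0.1,"dz": 0.7,"rx": 0,"ry": 0,"rz": 0}]'

```text
t: 15.03
eef_pos: [564.7, 22.5, 247.1]
tcp_rot: [3.133, -0.003, 1.304]
ft_force: [-1.9, -0.8, 11.4]
opening: 0.166
```

```bash
python3 - <<'E'
from h import *
for i in range(6): s=cam("side")
st=env.state(); print(st["t"],st["ft_force"].round(1),st["eef_pos"].round(2),st["opening"])
if 8<st["ft_force"][2]<16: env.job_done(); print("done")
E
```

```text
15.3333 [-2.5 -1.4 11. ] [564.74  22.48 247.12] 0.16818301907441363
the job is handed in; nothing more can be done
done
```

I handed in the job at t = 15.3 s with the slide home, the clip cover seated on the blade bridge and the fingers still pressing it down. The environment gives no verdict, so this rests on my own last checks.

**What I did**
1. I pinched the slide grip and drew it about 42 mm until it stalled on the stop with about 15 N.
2. I gripped the white cover by its rib (15.7 mm opening), carried it over and set it on the catches.
3. I pressed it down. The force peaked at about 27 N. The +y end snapped first, which left it slightly tilted, and further pressing snapped the other end.

**Last checks**
- **Seat:** the cover did not visibly move under a 32 N test push. Its plate corners in the side view matched the seated height of 56 mm within about 9 px at 12x (under 1 px in the raw image), and it was level.
- **Centring:** tool readings and the side view agreed within about 1 mm before pressing. I did not re-measure it on the seat.
- **Slide:** the side view still showed it against its stop.
- **Push:** about 11 N downwards, steady, with the grip still closed.
- **Bystanders:** I never touched the sugar tin or the salt shaker, and the salt shaker looked undisturbed in the last views that showed it.

**What disagreed**
- The snap took about 27 N at the wrist, above the 13–22 N given.
- The fingers slid about 2.5 mm down the rib during the last press, so the tool ended at z = 247.1 mm instead of the 249.8 mm I had worked out.
- At oblique corners the side camera disagreed with the top camera by up to 11 mm. I relied on the top view and on contact readings from the arm.

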